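# Test-run the potter's wheel switch

### The job

Give the potter's wheel a short test run from its control box: pull the broad round mushroom-headed knob straight up to its on stop, let it stay on for about two seconds, then push it all the way back in and let go. Leave the T-handled knob and the slim knob on the same box just as they are.

Things in the scene. Friction and masses are not known exactly. Their poses are not given: they have to be found in the camera images.
- power_knob_grip (a point): Knob to work: broad round black mushroom head, 38 mm across, 23 mm tall, on the flat top deck of a grey control box. Point: on its upright axis, 11 mm above the head's underside, 12 mm below its top, moving with it; pushed in, 29 mm above the deck. Below it a steel collar, 36 mm across, 9 mm high. z up, the way it pulls; y along the row of knobs; x across the row, away from the robot.
- power_knob (a joint): How far the mushroom knob is pulled straight up, m: 0 = fully in (off, its start), 0.020 = on stop. A snap holds it at either end with about 3.5 N; past half way it carries itself on to the nearer end. The box (170 x 330 mm, fixed, deck 100 mm above the bench) may be turned 0.4 rad either way; its three knobs stand in a row along its long side, 90 mm apart, in any order.
- tee_knob_grip (a point): Leave alone: a black T-handled pull knob on the same deck, cross bar 56 mm long and 14 mm thick along the box's long side. Point: centre of the cross bar, 30 to 42 mm above the deck (it may start partly out).
- slim_knob_grip (a point): Leave alone: a slim round black pull knob, 16 mm across, on the same deck. Point: on its axis, 7 mm below its top, 29 to 41 mm above the deck (it may start partly out).

How it is judged:
On the way, in this order (a step that is already met when the one before it is completed fails the run):
1. the mushroom knob is pulled out to its on stop (16 mm or more) and stays on for a second (value of joint power_knob above 0.016 m), for 1 s.
2. the mushroom knob is pushed back in (value of joint power_knob below 0.004 m), for 0.2 s.
At the end, for the whole second after the job is handed in: After its second or more on, the mushroom knob is in again (within 4 mm of fully home) and stays there; the T-handled and slim knobs are within 6 mm of where they started (value of joint power_knob below 0.004 m and distance of each of tee_knob_grip, slim_knob_grip from where it was at the start of the episode below 0.006 m); the robot touches nothing.
It fails at once if the T-handled or the slim knob is moved by more than 6 mm (distance of any of tee_knob_grip, slim_knob_grip from where it was at the start of the episode above 0.006 m).
It also fails if it takes over 32 s, if anything falls off the work surface, if the arm or the gripper's body presses on something with over 40 N, if the wrist force passes 120 N, or if a joint passes its speed limit or range.

### The arm

A 6-joint arm with a two-finger parallel gripper is mounted at the origin on the work surface. World frame = base frame: x ahead of the robot, y to its left, z up, the work surface at z = 0. Lengths are in m, angles in rad, forces in N, time in s.
With the tool pointing down it reaches from about 0.425 to 0.95 m from the base axis. Payload 14.7 kg.
Tool frame: the origin (TCP) lies between the finger pads; the fingertips stand 22 mm ahead of it and the grasp point (between the pads) lies 3 mm ahead of it (robot.tip_reach is the distance from the TCP to the fingertips, in m); z points along the fingers, y is the line along which they close (so a half turn about z gives the same grasp; the last joint's range is limited). The gripper opens to 85 mm and grips with 20 to 120 N. Pads are 22 mm wide; open, the fingers measure 114 mm over their backs; the gripper's body (76 mm by 85 mm) begins 54 mm behind the grasp point. The pads swing forward as they close: fully open they stand 13 mm farther back than shut.
Start: joints at [1.237, 0.48, 1.596, -0, 1.065, -0.047], TCP at [0.184, 0.623, 0.253] pointing down, gripper open.
Joint ranges: [-2.75, 2.75], [-0.82, 2.05], [0.23, 2.67], [-1.56, 4.7], [0.09, 2.69], [-2.92, 2.92]. Speed limits (rad/s): [1.89, 1.89, 2.39, 3.01, 3.01, 3.01].

### API

Orientations are given as a unit quaternion [w, x, y, z].
In Python, from bench import status, eyes, sign_off, robot gives the robot as it stands. The module is installed in compiled form; this text tells all that it offers.
- The arm moves only by the tool move_arm, never from a script. Its argument "commands" is one flat list of numbers, 4 for each row, row after row: the shift along the tool's x, y, z in m, then the turn about the tool's z in degrees. A call has 1 to 12 rows; each row shifts and turns the commanded pose from where the row before left it, along the tool's axes as they then stand; what a row does not reach is not made up. A row lasts 1/10 s, in which the tool goes at most 50 mm and 8.59 degrees, less where a joint would pass 70% of its speed; a pose out of reach is approached as far as the arm can. A call is refused whole if a number of a shift passes 0.05 or a number of a turn 8.59, either way. A call with a gripper value outside its range is refused whole. "jaw" is the gripper's target within -1 to 1 (fully open at 1, half-way at 0, shut at -1), set as the call begins (left out, the last holds). The fingers move at their own pace and stop on an object; "force" is the grip in N (left out, the last holds). Time passes only in rows, so rows that do not move let the fingers close. It gives the time, the measured TCP pose, the force, the opening and the grip force at its end, in the units of the state.
- status.sense(): the state, without advancing time (a new reading comes with each control period).
- eyes.get_image(name): name is "side" or "top" or "wrist"; returns a dict with "image" (480x640x3 uint8, red, green, blue), "vfov" (degrees; the focal length in pixels is half the picture's height over the tangent of half this angle, whatever the lens; pixels are square), "cx", "cy" (the principal point, pixels), "dist_coeffs" ([k1, k2, p1, p2, k3] as OpenCV has them; the pictures are not rectified), "camera_from_world" (4x4, takes a point from world to camera coordinates); the wrist camera has in their place "tool_from_camera" (4x4, takes a point from camera to tool coordinates, whose origin is the TCP and whose axes are the flange's). Camera axes: x right, y down, z forward; pixel columns grow to the right and rows downward; lengths in m; the calibration is good to about 2 mm. A picture is of the moment at which its call begins: read the wrist's pose just before it. There is no depth.
- sign_off(): hands the job in; it is judged then, once.
The state is a dict: "clock": time; "qpos": joint angles; "qvel": joint speeds; "joint_torque": joint torques, N m; "tcp_pos": TCP position; "tcp_rot": TCP orientation; "wrist_force": force on the tool from outside, world axes, zero at the start; "moment": the same for the moment, N m; "opening": finger opening in m; "grasp_force": force on a finger pad.
Only numpy, scipy, OpenCV 4.12 (cv2) and the standard library are available. Lean on these libraries where they do the work, as an engineer would, in place of code of your own. Each camera call takes 0.05 s, during which the arm holds its last target. There are 200 camera calls.

## Working session

There is one attempt and no reset: what is moved stays moved. The work goes in short steps, Python scripts to look and compute and a tool call to move; the robot and the scene stay as the last step left them, time stands still between calls to the robot, and variables do not carry over. Pictures are saved under pics/ and viewed, at most 10 in all, crops included, and the job is handed in when it is done.

Besides the shell and the picture viewer there is one more tool, called after "Emit:" by a JSON object that holds its "api" and its "payload", one argument or row to a line. move_arm: Moves the arm, as the interface text tells. Its arguments: {"type":"object","properties":{"commands":{"type":"array","items":{"type":"number"}},"jaw":{"type":"number"},"force":{"type":"number"}},"required":["commands"]}

```bash
mkdir -p pics
python3 - <<'E'
from bench import status, eyes
import cv2,json,numpy as np,pickle
s=status.sense(); print(s)
d={}
for n in ("side","top","wrist"):
    r=eyes.get_image(n); d[n]=r
    cv2.imwrite(f"pics/{n}0.png",r["image"][:,:,::-1])
    print(n,{k:(v if not hasattr(v,'tolist') else v.tolist()) for k,v in r.items() if k!="image"})
pickle.dump((s,d),open("d0.pkl","wb"))
E
```

```text
{'clock': 0.0, 'qpos': array([ 1.23738954e+00,  4.80857198e-01,  1.59687137e+00, -1.04307574e-05,
        1.06508208e+00, -4.65482531e-02]), 'qvel': array([-0.00111633, -0.00086473, -0.00121849,  0.00049343, -0.00053501,
        0.00115036]), 'joint_torque': array([-1.18427441e-03, -9.50599766e+01, -4.30207729e+01, -1.09437117e-04,
        1.16982302e-02, -1.92037069e-04]), 'tcp_pos': array([0.18373711, 0.62309323, 0.25265684]), 'tcp_rot': array([-1.10521658e-04,  1.42935474e-01,  9.89731822e-01, -5.98899242e-04]), 'wrist_force': array([-0.26454827,  0.22670167,  0.30619259]), 'moment': array([-0.03250744, -0.04138366,  0.0170012 ]), 'grasp_force': 0.0, 'opening': 0.08535525948811015}
side {'vfov': 49.7962195231921, 'cx': 320.1700149843648, 'cy': 241.4810041182709, 'dist_coeffs': [-0.09936027707268542, 0.0, 0.0, 0.0, 0.0], 'camera_from_world': [[-0.7131519635211592, -0.7008015261606922, 0.017073308313275026, 0.42318808510796135], [-0.3180657723383462, 0.30177510992405254, -0.8987580027444192, 0.31201762344155987], [0.6246986804794188, -0.6463814693825701, -0.4381124908583441, 0.40460
[... 238 characters left out ...]
08, 0.0014439419983857075, -0.03818537329239671], [-0.9634109278284821, -0.17398808263948343, -0.20388116941027032, 0.5763068450320566], [0.20089747404540284, 0.034782483102428687, -0.9789945780194117, 0.8818092807723651], [0.0, 0.0, 0.0, 1.0]]}
wrist {'vfov': 70.79845611136432, 'cx': 317.6388678682853, 'cy': 239.336217431702, 'dist_coeffs': [-0.03774404656237546, 0.0, 0.0, 0.0, 0.0], 'tool_from_camera': [[-0.000534801151025857, -0.959496412867247, -0.2817203359408302, 0.07115720171556338], [0.9999993591481176, -0.0007942524102554517, 0.0008067629533906547, 0.0001456895751809073], [-0.0009978432156515892, -0.28171972394206657, 0.9594962227392678, -0.12084026039849594], [0.0, 0.0, 0.0, 1.0]]}
```

View pics/top0.png

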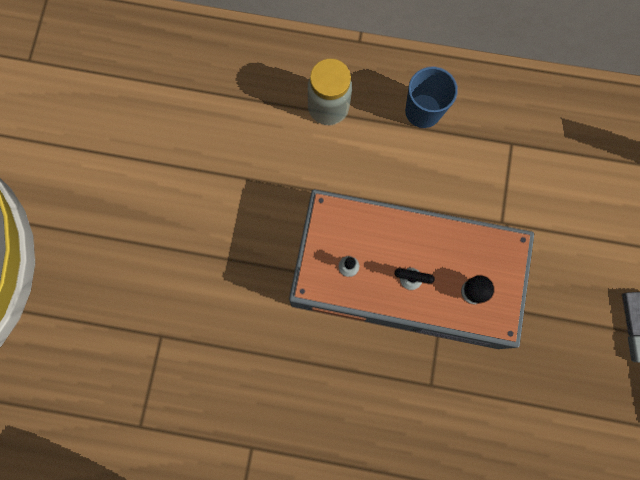

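View pics/side0.png

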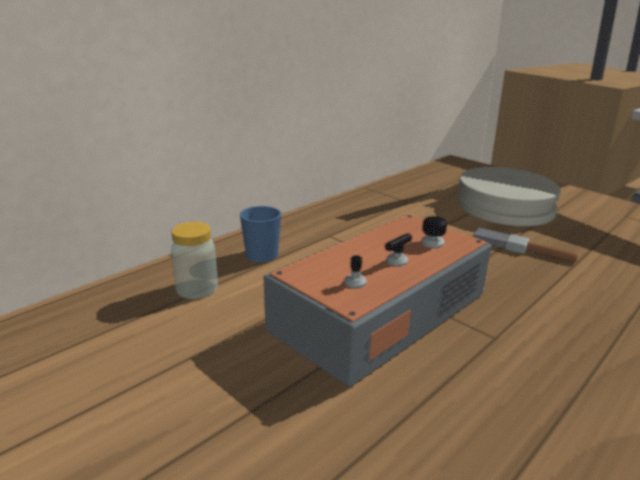

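```bash
cat > h.py <<'E'
import numpy as np,cv2
def cam(r):
    f=240/np.tan(np.radians(r["vfov"]/2))
    return np.array([[f,0,r["cx"]],[0,f,r["cy"]],[0,0,1]]),np.array(r["dist_coeffs"])
def rays(r,px,cw):
    K,D=cam(r); u=cv2.undistortPoints(np.array(px,float).reshape(-1,1,2),K,D)[:,0]
    T=np.linalg.inv(cw); d=np.c_[u,np.ones(len(u))]@T[:3,:3].T
    return T[:3,3],d
def onplane(r,px,z,cw):
    o,d=rays(r,px,cw); return o+d*((z-o[2])/d[:,2])[:,None]
def blobs(img,lo=80):
    m=(img.max(2)<45).astype(np.uint8)
    n,l,st,c=cv2.connectedComponentsWithStats(m)
    return [(st[i].tolist(),c[i]) for i in range(1,n) if st[i,4]>lo]
E
python3 - <<'E'
from h import *; import pickle
s,d=pickle.load(open("d0.pkl","rb"))
R={}
for n in("top","side"):
    r=d[n]; im=r["image"]; cw=np.array(r["camera_from_world"])
    h=cv2.cvtColor(im,cv2.COLOR_RGB2HSV)
    m=((h[...,0]<10)&(h[...,1]>120)&(h[...,2]>120)).astype(np.uint8)
    m=cv2.morphologyEx(m,cv2.MORPH_CLOSE,np.ones((25,25)) if n=="top" else np.ones((3,3)))
    c=max(cv2.findContours(m,0,2)[0],key=cv2.contourArea)
    q=cv2.approxPolyDP(cv2.convexHull(c),8,True)[:,0]
    p=onplane(r,q,.1,cw); print(n,q.tolist(),p.round(4).tolist())
    if len(q)==4: print("center",p.mean(0),[ (np.linalg.norm(e).round(4),np.degrees(np.arctan2(e[1],e[0])).round(2)) for e in np.roll(p,-1,0)-p])
    for st,ce in blobs(im,30):
        print(st,ce.round(1),onplane(r,[ce],.129,cw).round(4)[0])
E
```

```text
top [[315, 200], [529, 235], [514, 339], [313, 308], [299, 289]] [[0.6196, 0.0674, 0.1], [0.6228, -0.2451, 0.1], [0.4717, -0.2403, 0.1], [0.4638, 0.0424, 0.1], [0.4868, 0.0667, 0.1]]
[434, 73, 21, 36, 390] [445.  92.] [ 0.8064 -0.0923  0.129 ]
[413, 85, 9, 11, 31] [417.3  90. ] [ 0.8024 -0.052   0.129 ]
[423, 86, 12, 8, 31] [428.5  90.2] [ 0.8051 -0.0682  0.129 ]
[405, 90, 23, 37, 365] [413.6 112.3] [ 0.7672 -0.0518  0.129 ]
[344, 257, 11, 12, 98] [349.3 262.7] [0.5319 0.0036 0.129 ]
[395, 268, 39, 15, 363] [413.5 275.6] [ 0.5298 -0.0865  0.129 ]
[464, 276, 30, 27, 625] [478.3 288.8] [ 0.5276 -0.1763  0.129 ]
[622, 293, 14, 68, 251] [628.3 325.8] [ 0.5141 -0.3787  0.129 ]
side [[385, 234], [395, 237]] [[0.5955, -0.1482, 0.1], [0.5776, -0.151, 0.1]]
[424, 217, 22, 19, 329] [433.7 226.3] [ 0.524  -0.1744  0.129 ]
[386, 237, 24, 16, 156] [397.2 245.4] [ 0.5232 -0.0802  0.129 ]
[352, 257, 9, 14, 105] [355.5 263.3] [0.5291 0.0025 0.129 ]
```

Emit:
{"api": "move_arm", "payload": {
  "commands": [-0.0345,-0.0235,-0.005,0,-0.0345,-0.0235,-0.005,0,-0.0345,-0.0235,-0.005,0,-0.0345,-0.0235,-0.005,0,-0.0345,-0.0235,-0.005,0,-0.0345,-0.0235,-0.005,0,-0.0345,-0.0235,-0.005,0,-0.0345,-0.0235,-0.005,0,-0.0345,-0.0235,-0.005,0,-0.0345,-0.0235,-0.005,0],
  "jaw": 1,
  "force": 40
}}

```text
clock: 1.15
tcp_pos: [0.449, 0.2989, 0.3035]
tcp_rot: [-0.0, 0.143, 0.99, -0.0]
wrist_force: [0.6, 0.8, 0.7]
opening: 0.0852
grasp_force: 0.0
```

Emit:
{"api": "move_arm", "payload": {
  "commands": [-0.019,-0.0395,0,0,-0.019,-0.0395,0,0,-0.019,-0.0395,0,0,-0.019,-0.0395,0,0,-0.019,-0.0395,0,0,-0.019,-0.0395,0,0,-0.019,-0.0395,0,0,-0.019,-0.0395,0,0,-0.019,-0.0395,0,0,-0.019,-0.0395,0,0,-0.019,-0.0395,0,0]
}}

```text
clock: 2.25
tcp_pos: [0.5257, -0.1773, 0.3032]
tcp_rot: [-0.0, 0.143, 0.99, 0.0]
wrist_force: [1.4, 0.2, 0.6]
opening: 0.0852
grasp_force: 0.0
```

Emit:
{"api": "move_arm", "payload": {
  "commands": [0,0,0.008,8.2,0,0,0.008,8.2,0,0,0.008,8.2,0,0,0.008,8.2,0,0,0.008,8.2,0,0,0.008,8.2,0,0,0.008,8.2,0,0,0.008,8.2,0,0,0.008,8.2,0,0,0,0,0,0,0,0]
}}

```text
clock: 3.35
tcp_pos: [0.5257, -0.1754, 0.2313]
tcp_rot: [-0.0, 0.707, 0.707, -0.0]
wrist_force: [-0.0, -0.5, 0.0]
opening: 0.0851
grasp_force: 0.0
```

```bash
cat > look.py <<'E'
from h import *; import sys
from bench import status,eyes
from scipy.spatial.transform import Rotation as Ro
s=status.sense(); r=eyes.get_image("wrist"); cv2.imwrite(f"pics/{sys.argv[1]}.png",r["image"][:,:,::-1])
q=s["tcp_rot"]; T=np.eye(4); T[:3,:3]=Ro.from_quat([q[1],q[2],q[3],q[0]]).as_matrix(); T[:3,3]=s["tcp_pos"]
cw=np.linalg.inv(T@np.array(r["tool_from_camera"]))
print(s["clock"],s["tcp_pos"])
for st,ce in blobs(r["image"],80): print(st,ce.round(1),onplane(r,[ce],.129,cw).round(4)[0],onplane(r,[ce],.141,cw).round(4)[0])
P=np.array([[.526,-.1755,.141],[.526,-.1755,.118]]); K,D=cam(r)
print(cv2.projectPoints(P,cv2.Rodrigues(cw[:3,:3])[0],cw[:3,3],K,D)[0].round(1).tolist())
E
python3 look.py w1
```

```text
3.35 [ 0.52574966 -0.17536932  0.23130606]
[592, 95, 48, 20, 263] [613.6 105.3] [ 0.7151 -0.0798  0.129 ] [ 0.705  -0.0811  0.141 ]
[0, 296, 640, 184, 59020] [313.  420.1] [ 0.5224 -0.3248  0.129 ] [ 0.5226 -0.313   0.141 ]
[[[317.3, 253.9]], [[317.3, 243.7]]]
```

View pics/w1.png

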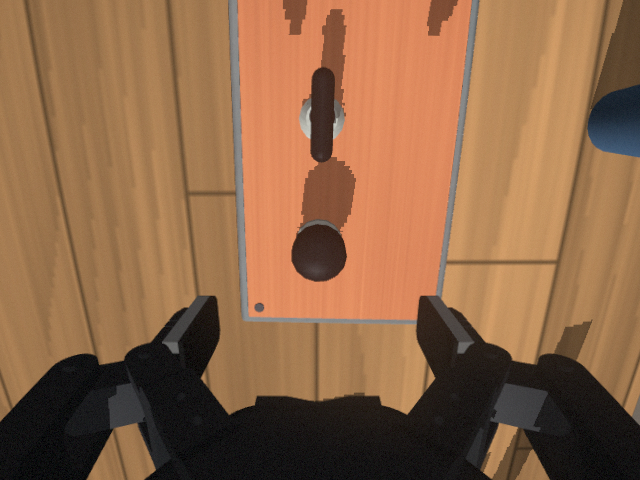

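The wrist picture shows the mushroom head as a disc at about (319, 252), within 2 mm of the estimate. The T-handle is clear of it at (322, 115), and the open fingers straddle the head across the row. I'll go down and close.

Emit:
{"api": "move_arm", "payload": {
  "commands": [-0.0015,0.001,0.02,0,0,0,0.02,0,0,0,0.02,0,0,0,0.02,0,0,0,0.01,0,0,0,0.01,0,0,0,0,0]
}}

```text
clock: 4.1
tcp_pos: [0.5265, -0.1768, 0.1307]
tcp_rot: [-0.0, 0.708, 0.706, -0.0]
wrist_force: [-0.9, 0.0, 0.9]
opening: 0.0853
grasp_force: 0.0
```

Emit:
{"api": "move_arm", "payload": {
  "commands": [0,0,0,0,0,0,0,0,0,0,0,0,0,0,0,0,0,0,0,0,0,0,0,0,0,0,0,0,0,0,0,0],
  "jaw": -1,
  "force": 40
}}

```text
clock: 4.9
tcp_pos: [0.5265, -0.177, 0.1322]
tcp_rot: [0.0, 0.708, 0.706, -0.0]
wrist_force: [-6.9, -0.4, 14.7]
opening: 0.0367
grasp_force: 38.5
```

Emit:
{"api": "move_arm", "payload": {
  "commands": [0,0,-0.002,0,0,0,-0.003,0,0,0,-0.004,0,0,0,-0.004,0,0,0,-0.004,0,0,0,-0.003,0,0,0,-0.001,0,0,0,0,0]
}}

```text
clock: 5.7
tcp_pos: [0.5265, -0.1769, 0.1524]
tcp_rot: [-0.0, 0.708, 0.706, -0.0]
wrist_force: [-4.6, -3.5, -1.1]
opening: 0.0366
grasp_force: 43.0
```

```bash
python3 look.py w2
python3 - <<'E'
from bench import eyes; import cv2
r=eyes.get_image("side")["image"][160:320,320:520,::-1]
cv2.imwrite("pics/s2.png",cv2.resize(r,None,fx=4,fy=3.7))
E
```

```text
5.7 [ 0.52646484 -0.1769486   0.15243599]
[0, 329, 491, 151, 41310] [236.7 425.3] [ 0.4829 -0.2519  0.129 ] [ 0.4866 -0.2397  0.141 ]
[265, 329, 13, 38, 195] [270.1 345.5] [ 0.5034 -0.2019  0.129 ] [ 0.5054 -0.1939  0.141 ]
[433, 369, 207, 111, 11665] [538.6 434.9] [ 0.6495 -0.2614  0.129 ] [ 0.6393 -0.2484  0.141 ]
[[[315.4, 308.8]], [[315.7, 286.9]]]
```

View pics/s2.png

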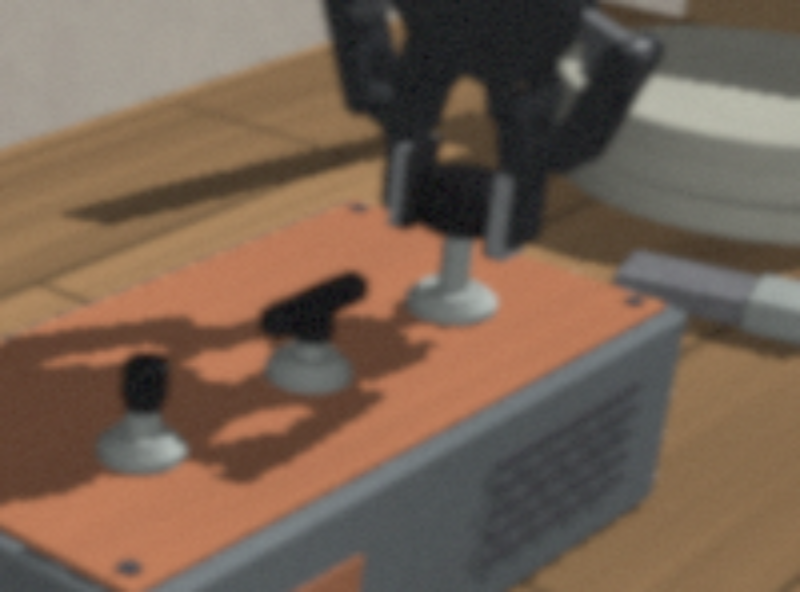

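The knob is held between the pads with its stem showing (crop about (455, 260)), and the T and slim knobs look untouched. I'll lift 1 mm more to make sure of the stop, then hold.

Emit:
{"api": "move_arm", "payload": {
  "commands": [0,0,-0.001,0,0,0,0,0,0,0,0,0,0,0,0,0,0,0,0,0,0,0,0,0,0,0,0,0,0,0,0,0,0,0,0,0,0,0,0,0]
}}

```text
clock: 6.8
tcp_pos: [0.5264, -0.1769, 0.1526]
tcp_rot: [-0.0, 0.709, 0.706, -0.0]
wrist_force: [-0.8, -5.4, -17.8]
opening: 0.0363
grasp_force: 44.4
```

Emit:
{"api": "move_arm", "payload": {
  "commands": [0,0,0,0,0,0,0,0,0,0,0,0,0,0,0,0,0,0,0,0,0,0,0,0,0,0,0,0,0,0,0,0]
}}

```text
clock: 7.6
tcp_pos: [0.5264, -0.1769, 0.1526]
tcp_rot: [-0.0, 0.709, 0.706, -0.0]
wrist_force: [-0.1, -5.5, -17.0]
opening: 0.0363
grasp_force: 44.4
```

The knob is hard against its stop at -17 N and has been on for about 2 s. Next I push it back in.

Emit:
{"api": "move_arm", "payload": {
  "commands": [0,0,0.002,0,0,0,0.004,0,0,0,0.004,0,0,0,0.004,0,0,0,0.004,0,0,0,0.003,0,0,0,0.001,0,0,0,0,0,0,0,0,0,0,0,0,0]
}}

```text
clock: 8.6
tcp_pos: [0.5265, -0.177, 0.1322]
tcp_rot: [-0.0, 0.708, 0.706, -0.0]
wrist_force: [-9.3, -2.2, 14.8]
opening: 0.0364
grasp_force: 47.1
```

Back at the original height with a 15 N bottoming force. I'll release and retreat.

Emit:
{"api": "move_arm", "payload": {
  "commands": [0,0,0,0,0,0,0,0,0,0,0,0,0,0,0,0,0,0,0,0,0,0,0,0,0,0,0,0,0,0,0,0],
  "jaw": 1
}}

```text
clock: 9.4
tcp_pos: [0.5268, -0.1769, 0.1313]
tcp_rot: [-0.0, 0.709, 0.706, -0.0]
wrist_force: [-0.2, 0.1, 0.8]
opening: 0.0858
grasp_force: 0.0
```

Emit:
{"api": "move_arm", "payload": {
  "commands": [0,0,-0.01,0,0,0,-0.02,0,0,0,-0.02,0,0,0,-0.02,0,0,0,-0.02,0,0,0,-0.02,0,0,0,-0.02,0,0,0,0,0,0,0,0,0]
}}

```text
clock: 10.3
tcp_pos: [0.5269, -0.177, 0.262]
tcp_rot: [0.001, 0.709, 0.706, 0.0]
wrist_force: [-0.1, 0.1, 0.4]
opening: 0.0856
grasp_force: 0.0
```

Run:
```python
from h import *; from bench import eyes; import pickle
s,d=pickle.load(open("d0.pkl","rb"))
r=eyes.get_image("side")["image"]
for st,c in blobs(r,30):
    if 150<st[1]: print(st,c.round(1))
a=d["side"]["image"][200:300,330:470,::-1]; b=r[200:300,330:470,::-1]
cv2.imwrite("pics/cmp.png",cv2.resize(np.hstack([a,b]),None,fx=2.8,fy=2.8))
```

```text
[424, 217, 21, 19, 317] [433.6 226.4]
[386, 237, 24, 15, 149] [397.1 245.5]
[352, 257, 8, 14, 102] [355.5 263.3]
```

View pics/cmp.png

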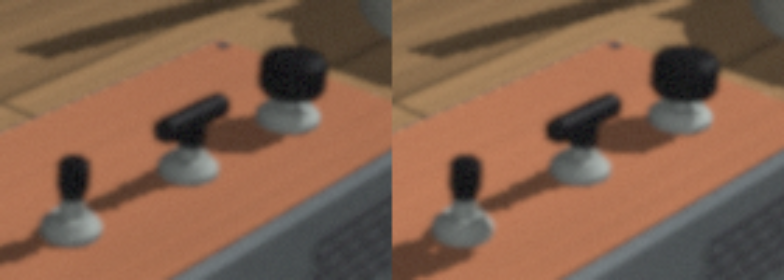

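Before and after match: all three knob blobs lie within 0.1 px of their start positions, e.g. the mushroom at (433.6, 226.4). The gripper is clear.

```bash
python3 -c "
from bench import sign_off; print(sign_off())"
```

```text
the job is handed in; nothing more can be done
None
```

The mushroom knob was pulled up to its on stop, held there about two seconds, pushed fully back in and released; the T-handled and slim knobs did not move, and the job is handed in (the hand-in call reported no verdict).

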